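Knock the catch free and hold the vise guard open

TASK

Free the vise guard's catch by driving its red pin fully down with the brass-headed mallet; touch the pin with nothing but the mallet. Stand the mallet back upright on the cork mat and let go of it, then raise the guard by its yellow bar and keep holding it open at 50 degrees from closed, so that a colleague can reach the walnut rod: it falls shut if let go, so finish while still holding it there. Leave the file, the ring dish and the blue vial where they are.

Things in the scene. Friction and masses are not known exactly. Their poses are not given: they have to be found in the camera images.
- station: Vise station fixed to the desk: grey base 180 (x) x 200 (y) mm, aluminium side walls 84 mm high, a vise with a walnut rod inside. Origin: centre of the underside; front (-x) faces the robot. At its front left (x -118, y +65 mm) the catch housing, a dark block 50 x 44 mm, 108 mm high, holds the red pin and a brass bolt (top at 100 mm) that reaches over the guard's front edge. Front wall 42 mm high.
- guard (a joint): Angle of the hinged guard, rad: 0 closed (flat on top of the station), growing as its front edge rises, stop at 1.35; 50 degrees is 0.873. Weighs 0.4 kg, hinge almost free of friction: it falls shut from any angle when let go. Locked shut by the bolt until the pin is down.
- guard_hinge (a point): Point on the guard's hinge axis, in the middle of the station's far top edge (station frame x = +80, y = 0, z = 86 mm). The axis runs along the station's y. Its own axes turn with the guard.
- guard_bar (a point): Middle of the yellow round bar that raises the guard: 12 mm thick, along the station's y, 76 mm free between its two arms. From the hinge point when closed: 205 mm to -x, 45 mm to -y, 3 mm up (89 mm above the desk). 34 mm free for a finger between bar and guard edge. The bar can roll between the fingers, so they may keep pointing down up to 50 degrees.
- pin (a joint): How far the red pin is pressed down, m: 0 up, 0.014 fully down (hard stop). Sprung but stiff: it takes about 8 to 10 N to move and stays where it is driven. It draws the brass bolt back; the guard is free from 0.011 on.
- pin_top (a point): Centre of the flat top of the red pin, 16 mm diameter, standing 22 mm above the catch housing when up (130 mm above the desk), 8 mm when fully down. Moves with the pin.
- mallet: Loose round palm mallet standing upright on its head: brass head 42 mm diameter, 45 mm high, whose flat underside strikes; above it a straight walnut handle 22 mm diameter up to 120 mm. 0.32 kg (varies by a fifth). Origin: centre of the flat underside; z up along the handle.
- mat: Cork mat fixed on the desk, 150 x 150 x 4 mm, on which the mallet stands. Origin: centre of its underside.
- file: Loose steel hand file with wooden handle lying on the desk, 240 mm long, 18 mm wide, 18 mm high. Bystander. Origin: on the desk near the middle of its length (handle to -x from -20 mm, blade to +x as far as 130 mm).
- dish: Loose white ceramic ring dish, 90 mm diameter, 22 mm high. Bystander. Origin: centre of its underside.
- vial: Loose lapis blue glass vial with brass cap, 28 mm diameter, 74 mm high. Bystander. Origin: centre of its underside.
Things that resemble listed ones, but are neither listed nor needed, are in the scene too. What is shaped like the mallet but green or purple is not meant.

How it is judged:
On the way, in this order (a step that is already met when the one before it is completed fails the run):
1. the red pin is driven down (at least 12 of its 14 mm) (value of joint pin above 0.012 m), for 0.05 s.
2. the mallet stands upright on the cork mat, let go, the guard still closed (x of mallet in the frame of mat between -0.06 and 0.06 m and y of mallet in the frame of mat between -0.06 and 0.06 m and z of mallet in the frame of mat below 0.008 m and angle between mallet's own z axis and vertical below 0.1 rad and linear speed of mallet below 0.02 m/s and contact force between the fingers and mallet below 0.1 N and value of joint guard below 0.05 rad), for 0.2 s.
3. the guard is raised by the gripper past 40 degrees (value of joint guard above 0.7 rad and contact force between the fingers and guard above 0.4 N), for 0.1 s.
At the end, for the whole second after the job is handed in: The fingers still hold the guard, still, at 50 degrees (44 to 56 count), nothing else carrying it; the pin is down (11 mm or more); the mallet stands upright, at rest and released on the cork mat (its centre within 60 mm of the mat's centre along each side) (value of joint guard between 0.768 and 0.977 rad and velocity of joint guard between -0.05 and 0.05 rad/s and contact force between the fingers and guard above 0.4 N and contact force between mallet and guard below 0.1 N and value of joint pin above 0.011 m and x of mallet in the frame of mat between -0.06 and 0.06 m and y of mallet in the frame of mat between -0.06 and 0.06 m and z of mallet in the frame of mat below 0.008 m and angle between mallet's own z axis and vertical below 0.1 rad and linear speed of mallet below 0.02 m/s and contact force between the fingers and mallet below 0.1 N); the arm keeps its last pose, push and grip.
It fails at once if the robot touches the red pin itself (contact force between any of the fingers, the arm and pin above 0.5 N).
It fails at once if the file, ring dish or vial is moved (more than 25 mm) or the vial tipped (distance of any of file, dish, vial from where it was at the start of the episode above 0.025 m or angle between vial's own z axis and vertical above 0.4 rad).
It also fails if it takes over 54 s, if anything falls off the work surface, if the arm or the gripper's body presses on something with over 40 N, if the wrist force passes 120 N, or if a joint passes its speed limit or range.

ROBOT

A 6-joint arm with a two-finger parallel gripper is mounted at the origin on the work surface. World frame = base frame: x ahead of the robot, y to its left, z up, the work surface at z = 0. Lengths are in m, angles in rad, forces in N, time in s.
With the tool pointing down it reaches from about 0.25 to 0.725 m from the base axis. Payload 9.7 kg.
Tool frame: the origin (TCP) lies at the very end of the fingers, on their centre line; the grasp point (between the pads) lies 19 mm behind it (ctrl.tcp_to_grasp is the distance from the TCP to the grasp point, in m); z points along the fingers, y is the line along which they close (so a half turn about z gives the same grasp; the last joint's range is limited). The gripper opens to 85 mm and grips with 20 to 120 N. Pads are 22 mm wide; open, the fingers measure 114 mm over their backs; the gripper's body (76 mm by 85 mm) begins 54 mm behind the grasp point. The pads swing forward as they close: fully open they stand 13 mm farther back than shut.
Start: joints at [1.124, 0.087, 0.176, 1.66, 0, 1.571], TCP at [0.238, 0.496, 0.208] pointing down, gripper open.
Joint ranges: [-3.13, 3.13], [-0.85, 1.81], [-1.15, 1.24], [-2.2, 2.28], [-1.44, 1.52], [-3.14, 3.14]. Speed limits (rad/s): [2.22, 2.22, 2.57, 3.14, 3.14, 3.14].

INTERFACE

Orientations are given as a rotation vector (axis times angle).
In Python, from station import ctrl, optics, workorder gives the robot as it stands. The module is installed in compiled form; this text tells all that it offers.
- The arm moves only by the shell command python3 -m inch 'ROWS'. ROWS is JSON, a list that holds one entry, the list of rows, each a list of 7 numbers: the turn, a rotation vector about the tool's x, y, z in rad, then the shift along the tool's x, y, z in m, then the opening, from 0 (shut) to 1 (fully open). A call has 1 to 10 rows; each row shifts and turns the commanded pose from where the row before left it, along the tool's axes as they then stand; what a row does not reach is not made up. A row lasts 1/8 s, in which the tool goes at most 62.5 mm and 10.7 degrees, less where a joint would pass 70% of its speed; a pose out of reach is approached as far as the arm can. A call with a gripper value outside its range is refused whole. The fingers move at their own pace and stop on an object; the grip force is fixed at half the most. Time passes only in rows, so rows that do not move let the fingers close. It gives the time, the measured TCP pose, the force, the opening and the grip force at its end, in the units of the state.
- ctrl.read_state(): the state, without advancing time (a new reading comes with each control period).
- optics.capture(name): name is "side" or "top" or "wrist"; returns a dict with "pixels" (480x640x3 uint8, blue, green, red), "mtx" (3x3 intrinsics, pixels), "k1" (the pictures are not rectified: a ray, as slopes to the right and down, at radius r is drawn at 1 + k1 r^2 times it, then the intrinsics apply), "world_to_cam" (4x4, takes a point from world to camera coordinates); the wrist camera has in their place "T_tool_cam" (4x4, takes a point from camera to tool coordinates, whose origin is the TCP and whose axes are the flange's). Camera axes: x right, y up, looking along -z (the intrinsics and any distortion apply to the point x, -y, -z); pixel columns grow to the right and rows downward; lengths in m; the calibration is good to about 2 mm. A picture is of the moment at which its call begins: read the wrist's pose just before it. There is no depth.
- workorder.job_done(): hands the job in; it is judged then, once.
The state is a dict: "time_s": time; "joint_pos": joint angles; "joint_velocities": joint speeds; "joint_efforts": joint torques, N m; "tcp_pos": TCP position; "eef_rot": TCP orientation; "contact_force": force on the tool from outside, world axes, zero at the start; "torque": the same for the moment, N m; "width": finger opening in m; "finger_force": force on a finger pad.
Only numpy, scipy, OpenCV 4.12 (cv2) and the standard library are available. Lean on these libraries where they do the work, as an engineer would, in place of code of your own. Each camera call takes 0.05 s, during which the arm holds its last target. There are 200 camera calls.

## Working session

There is one attempt and no reset: what is moved stays moved. The work goes in short steps, Python scripts to look and compute and a shell command to move; the robot and the scene stay as the last step left them, time stands still between calls to the robot, and variables do not carry over. Pictures are saved under pics/ and viewed, at most 10 in all, crops included, and the job is handed in when it is done.

```bash
mkdir -p pics; cat > h.py <<'E'
import numpy as np, cv2
from scipy.spatial.transform import Rotation as R
from station import ctrl, optics, workorder
def cap(name):
    s=ctrl.read_state(); d=optics.capture(name); d['s']=s
    if 'world_to_cam' in d: d['c2w']=np.linalg.inv(d['world_to_cam'])
    else:
        T=np.eye(4); T[:3,:3]=R.from_rotvec(s['eef_rot']).as_matrix(); T[:3,3]=s['tcp_pos']
        d['c2w']=T@d['T_tool_cam']
    return d
def ray(d,px):
    p=np.array(px,float).reshape(1,1,2)
    q=cv2.undistortPoints(p,np.array(d['mtx'],float),np.array([d['k1'],0,0,0,0.]))[0,0]
    v=d['c2w'][:3,:3]@np.array([q[0],-q[1],-1]); return d['c2w'][:3,3],v/np.linalg.norm(v)
def onz(d,px,z):
    o,v=ray(d,px); return o+v*(z-o[2])/v[2]
def tri(a,pa,b,pb):
    o1,v1=ray(a,pa);o2,v2=ray(b,pb)
    t=np.linalg.lstsq(np.stack([v1,-v2],1),o2-o1,rcond=None)[0]
    x,y=o1+v1*t[0],o2+v2*t[1]; return (x+y)/2,np.linalg.norm(x-y)
def proj(d,P):
    c=np.linalg.inv(d['c2w'])@np.r_[P,1]; q=np.array([c[0],-c[1]])/-c[2]
    q=q*(1+d['k1']*(q@q)); return (np.array(d['mtx'])@np.r_[q,1])[:2]
E
python3 - <<'E'
from h import *
s=ctrl.read_state(); print({k:np.round(v,3) for k,v in s.items()})
for n in('top','side'):
    d=cap(n); cv2.imwrite(f'pics/{n}0.png',d['pixels']); print(n,np.round(d['c2w'],2).tolist())
E
```

```text
{'time_s': np.float64(0.0), 'joint_pos': array([1.124, 0.087, 0.175, 1.66 , 0.   , 1.571]), 'joint_velocities': array([ 0.   , -0.   ,  0.   ,  0.001,  0.001, -0.001]), 'joint_efforts': array([ 4.0000e-03, -5.2038e+01,  4.6481e+01,  1.6000e-02,  0.0000e+00,
        0.0000e+00]), 'tcp_pos': array([0.238, 0.496, 0.208]), 'eef_rot': array([-6.960e-01, -3.063e+00,  2.000e-03]), 'contact_force': array([-0.642,  0.04 , -0.518]), 'torque': array([0.012, 0.044, 0.059]), 'finger_force': np.float64(0.0), 'width': np.float64(0.085)}
top [[0.02, 0.98, -0.18, 0.32], [-1.0, 0.02, 0.01, -0.08], [0.01, 0.18, 0.98, 1.26], [0.0, 0.0, 0.0, 1.0]]
side [[0.82, 0.39, -0.42, 0.02], [-0.57, 0.57, -0.59, -0.86], [0.01, 0.73, 0.69, 1.01], [0.0, 0.0, 0.0, 1.0]]
```

View pics/top0.png

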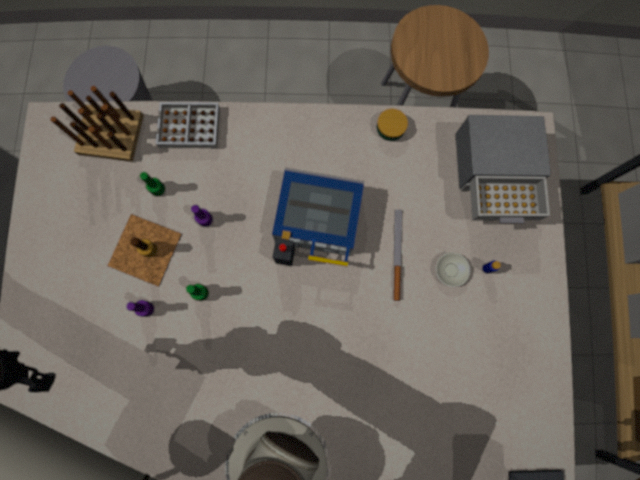

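View pics/side0.png

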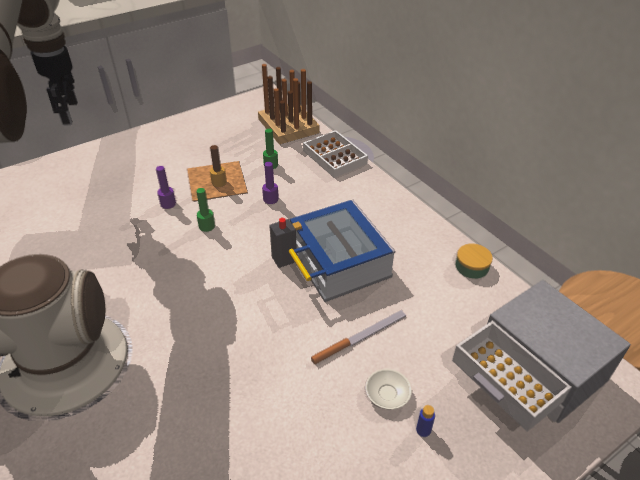

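The brass mallet on the cork mat is at top (145,246) and side (217,172). It could be confused with the green ones at top (152,185) and (198,292), or the purple ones at (203,216) and (141,308). I choose the brass-headed one on the mat. The red pin is at top (283,247), side (282,224); the yellow bar is at top (328,261), side (301,265).

```bash
python3 - <<'E'
from h import *
a=cap('top'); b=cap('side')
def blob(d,lo,hi,box):
    x0,y0,x1,y1=box; hsv=cv2.cvtColor(d['pixels'],cv2.COLOR_BGR2HSV)
    m=cv2.inRange(hsv,np.array(lo),np.array(hi)); k=np.zeros_like(m);k[y0:y1,x0:x1]=m[y0:y1,x0:x1]
    n,l,st,c=cv2.connectedComponentsWithStats(k); i=1+np.argmax(st[1:,4]); 
    pts=np.argwhere(l==i)[:,::-1]; return c[i],pts
# pin
pa,_=blob(a,(0,150,90),(8,255,255),(265,230,300,265)); pb,_=blob(b,(0,150,90),(8,255,255),(265,205,300,240))
print('pin',pa,pb,tri(a,pa,b,pb))
ya,pta=blob(a,(20,150,120),(32,255,255),(295,240,360,275)); yb,ptb=blob(b,(20,150,120),(32,255,255),(280,240,330,290))
print('bar',ya,yb,tri(a,ya,b,yb))
ea=[pta[pta[:,0].argmin()],pta[pta[:,0].argmax()]]; eb=[ptb[ptb[:,1].argmin()],ptb[ptb[:,1].argmax()]]
for p,q in zip(ea,eb): print(p,q,tri(a,p,b,q))
# mat
for d,box in((a,(95,205,195,295)),(b,(175,150,260,205))):
    c,pts=blob(d,(5,90,90),(20,255,255),box); h=cv2.convexHull(pts.astype(np.int32)); q=cv2.approxPolyDP(h,6,True)[:,0]
    P=[onz(d,p,.004)[:2] for p in q]; print('mat',q.tolist(),np.round(P,3).tolist(),np.mean(P,0))
for n,d,box in(('top',a,(95,160,335,330)),('side',b,(150,120,330,300))):
    x0,y0,x1,y1=box; im=d['pixels'][y0:y1,x0:x1]; f=400/im.shape[1]
    cv2.imwrite(f'pics/{n}c.png',cv2.resize(im,None,fx=f,fy=f,interpolation=cv2.INTER_CUBIC))
x=[cv2.imread(f'pics/{n}c.png') for n in('top','side')]; h=min(i.shape[0] for i in x)
cv2.imwrite('pics/c1.png',np.hstack([i[:h] for i in x])); print(h)
E
```

```text
pin [281.97297297 247.02702703] [282.         222.73846154] (array([ 0.5189304 , -0.00286871,  0.12071584]), np.float64(0.0020451964590605873))
bar [327.83443709 260.53642384] [299.48901099 264.23626374] (array([ 0.49425257, -0.11166416,  0.0912751 ]), np.float64(0.0009502049796520807))
[309 256] [291 248] (array([ 0.50221573, -0.0662909 ,  0.1002917 ]), np.float64(0.0022450854866946173))
[347 263] [307 280] (array([ 0.48731228, -0.15671967,  0.08615784]), np.float64(0.006774075218605749))
mat [[180, 234], [158, 285], [108, 265], [131, 215]] [[0.569, 0.271], [0.435, 0.319], [0.483, 0.456], [0.617, 0.406]] [0.52578466 0.3631833 ]
mat [[247, 192], [193, 200], [187, 169], [238, 161]] [[0.57, 0.27], [0.434, 0.321], [0.48, 0.457], [0.62, 0.41]] [0.52609493 0.36462053]
283
```

View pics/c1.png

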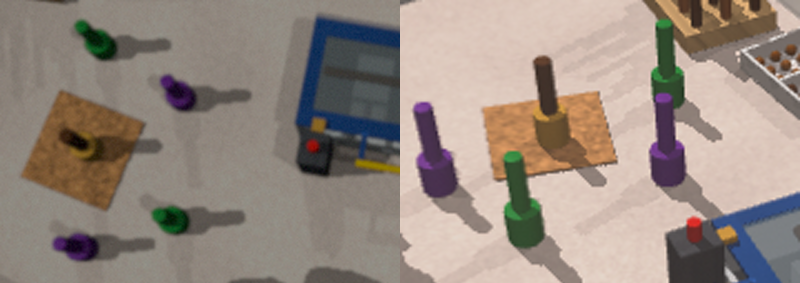

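The crop confirms the choice. The brass head stands on the cork (crop left (80,143), right (551,125)), and the green and purple ones are clearly separate. Next I locate the handle and plan the move above it.

```bash
cat >> h.py <<'E'
def plan(P,yaw=None):
    "delta in tool axes to TCP position P; tool-z turn to bring tool y to heading yaw"
    s=ctrl.read_state(); M=R.from_rotvec(s['eef_rot']).as_matrix()
    h=np.degrees(np.arctan2(M[1,1],M[0,1]))
    print('tcp',np.round(s['tcp_pos'],4),'heading',round(h,1),'M',np.round(M,3).tolist(),'t',s['time_s'])
    print('shift tool',np.round(M.T@(np.array(P)-s['tcp_pos']),4), 'world',np.round(np.array(P)-s['tcp_pos'],4))
    if yaw is not None: print('turn z',round(np.radians(h-yaw),4))
E
python3 - <<'E'
from h import *
a=cap('top'); b=cap('side')
print('handle top',tri(a,(135.8,241),b,(213.9,147)))
def brass(d,box,lo,hi):
    x0,y0,x1,y1=box; m=cv2.inRange(cv2.cvtColor(d['pixels'],cv2.COLOR_BGR2HSV),np.array(lo),np.array(hi))[y0:y1,x0:x1]
    p=np.argwhere(m)[:,::-1]+[x0,y0]; return p.mean(0),len(p)
pa=brass(a,(120,225,165,265),(18,100,60),(32,255,255)); pb=brass(b,(203,150,233,195),(17,110,60),(32,255,255)); print(pa,pb,tri(a,pa[0],b,pb[0]))
w=cap('wrist'); print(np.round(w['T_tool_cam'],3).tolist(), w['mtx'][0])
plan((.527,.364,.2),34.6)
E
```

```text
handle top (array([0.52407022, 0.34114474, 0.12943392]), np.float64(0.0020404331789741444))
(array([145.98013245, 247.8013245 ]), 151) (array([216.97282609, 176.80978261]), 184) (array([0.52562094, 0.35217948, 0.02363638]), np.float64(0.003076517220294243))
[[0.0, 0.951, 0.308, 0.079], [1.0, -0.0, 0.0, 0.001], [0.0, 0.308, -0.951, -0.166], [0.0, 0.0, 0.0, 1.0]] [338.89877416   0.         321.18048674]
tcp [0.2376 0.496  0.2084] heading 64.4 M [[-0.902, 0.432, -0.0], [0.432, 0.902, -0.0], [0.0, -0.0, -1.0]] t 0.35
shift tool [-0.318   0.006   0.0083] world [ 0.2894 -0.132  -0.0084]
turn z 0.5201
```

```bash
python3 -m inch '[[[0,0,0,-0.054,-0.002,0,1],[0,0,0,-0.054,-0.002,0,1],[0,0,0,-0.054,-0.002,0,1],[0,0,0,-0.054,-0.002,0,1],[0,0,0,-0.054,-0.002,0,1],[0,0,0,-0.054,-0.001,0,1],[0,0,0.174,0,0,0,1],[0,0,0.174,0,0,0,1],[0,0,0.172,0,0,0,1],[0,0,0,0,0,0,1]]]'
python3 - <<'E'
from h import *
w=cap('wrist'); cv2.imwrite('pics/w1.png',w['pixels']); plan((.525,.346,.2),34.6)
print(proj(w,(.525,.346,.124)),proj(w,(.525,.346,.004)))
E
```

```text
time_s: 1.6
tcp_pos: [0.5251, 0.3461, 0.2084]
eef_rot: [-1.459, -2.782, 0.0]
contact_force: [-1.3, -0.3, 0.1]
width: 0.0852
finger_force: 0.0
tcp [0.5251 0.3461 0.2084] heading 34.8 M [[-0.571, 0.821, -0.0], [0.821, 0.571, -0.0], [0.0, -0.0, -1.0]] t 1.65
shift tool [-0.0001 -0.0001  0.0084] world [-0.0001 -0.0001 -0.0084]
turn z 0.0039
[320.45434116 237.74664673] [320.76525745 205.06065214]
```

View pics/w1.png

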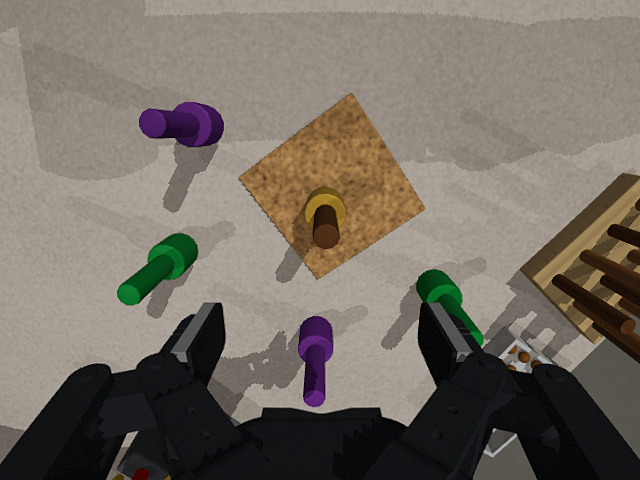

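The wrist view shows the brass mallet's handle top at (326,236), about 5 px to the right of the finger centre (320). That is roughly +4 mm in tool y. I correct for it, descend and grip.

```bash
python3 -m inch '[[[0,0,0,0,0.004,0.03,1],[0,0,0,0,0,0.05,1],[0,0,0,0,0,0.04,1],[0,0,0,0,0,0.023,1],[0,0,0,0,0,0,1],[0,0,0,0,0,0,0],[0,0,0,0,0,0,0],[0,0,0,0,0,0,0],[0,0,0,0,0,0,0],[0,0,0,0,0,0,0]]]'
```

```text
time_s: 2.9
tcp_pos: [0.5285, 0.3484, 0.0663]
eef_rot: [1.46, 2.781, 0.001]
contact_force: [-1.7, -1.2, 6.3]
width: 0.0206
finger_force: 58.8
```

```bash
python3 -m inch '[[[0,0,0,0,0,-0.04,0],[0,0,0,0,0,-0.06,0],[0,0,0,0,0,-0.056,0],[0,0,0,-0.04,-0.0294,0,0],[0,0,0,-0.04,-0.0294,0,0],[0,0,0,-0.04,-0.0294,0,0],[0,0,0,-0.04,-0.0294,0,0],[0,0,0,-0.04,-0.0294,0,0],[0,0,0,-0.04,-0.0294,0,0],[0,0,0,-0.02,-0.0147,0,0]]]'
python3 - <<'E'
from h import *
w=cap('wrist');b=cap('side')
im=b['pixels'][120:320,200:400]; cv2.imwrite('pics/w2.png',np.hstack([cv2.resize(w['pixels'],(533,400)),cv2.resize(im,(267,267)).copy() if 0 else cv2.copyMakeBorder(cv2.resize(im,(267,267)),0,133,0,0,cv2.BORDER_CONSTANT)]))
plan((.521,0,.2),-9.3)
E
```

```text
time_s: 4.15
tcp_pos: [0.5183, 0.0236, 0.221]
eef_rot: [-1.462, -2.78, 0.001]
contact_force: [-0.3, 0.3, -4.0]
width: 0.0204
finger_force: 60.0
tcp [0.5184 0.0236 0.2211] heading 34.4 M [[-0.566, 0.825, -0.001], [0.825, 0.566, -0.001], [-0.0, -0.001, -1.0]] t 4.25
shift tool [-0.0209 -0.0112  0.0211] world [ 0.0026 -0.0236 -0.0211]
turn z 0.7634
```

View pics/w2.png

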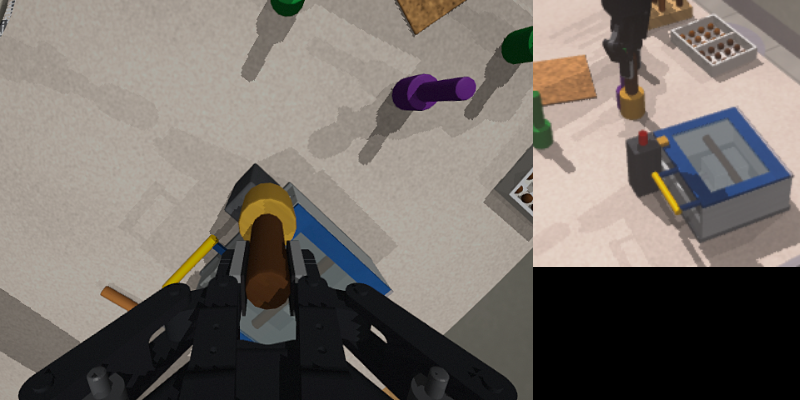

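The mallet is held upright, with its head just left of the catch housing. I finish the offset and press.

```bash
python3 -m inch '[[[0,0,0,-0.021,-0.0112,0,0],[0,0,0,0,0,0,0],[0,0,0,0,0,0.025,0],[0,0,0,0,0,0.005,0],[0,0,0,0,0,0.005,0],[0,0,0,0,0,0,0]]]'
python3 -m inch '[[[0,0,0,0,0,0.004,0],[0,0,0,0,0,0.004,0],[0,0,0,0,0,0,0]]]'
```

```text
time_s: 5.0
tcp_pos: [0.5215, 0.0027, 0.187]
eef_rot: [1.459, 2.782, 0.001]
contact_force: [-0.8, 0.7, 1.1]
width: 0.0207
finger_force: 60.3
time_s: 5.38
tcp_pos: [0.5216, 0.0025, 0.1788]
eef_rot: [1.46, 2.782, 0.001]
contact_force: [-1.1, 1.2, 1.5]
width: 0.0207
finger_force: 60.6
```

```bash
python3 -m inch '[[[0,0,0,0,0,0.003,0],[0,0,0,0,0,0,0]]]'; python3 -m inch '[[[0,0,0,0,0,0.003,0],[0,0,0,0,0,0,0]]]'
```

```text
time_s: 5.62
tcp_pos: [0.522, 0.0024, 0.178]
eef_rot: [1.459, 2.779, 0.003]
contact_force: [-3.1, 2.0, 17.3]
width: 0.0202
finger_force: 62.4
time_s: 5.88
tcp_pos: [0.5225, 0.0024, 0.1778]
eef_rot: [1.457, 2.776, 0.006]
contact_force: [-7.2, 1.4, 34.6]
width: 0.0208
finger_force: 64.9
```

The hard stop came at the predicted height. I lift off, go back over the mat and check the pin.

```bash
python3 -m inch '[[[0,0,0,0,0,-0.02,0],[0,0,0,0,0,-0.03,0],[0,0,0,0.0407,0.0288,0,0],[0,0,0,0.0407,0.0288,0,0],[0,0,0,0.0407,0.0288,0,0],[0,0,0,0.0407,0.0288,0,0],[0,0,0,0.0407,0.0288,0,0],[0,0,0,0.0407,0.0288,0,0],[0,0,0,0.0407,0.0288,0,0],[0,0,0,0,0,0,0]]]'
python3 - <<'E'
from h import *
b=cap('side');t=cap('top')
x=[cv2.resize(d['pixels'][y:y+h,X:X+w],(400,400),interpolation=cv2.INTER_CUBIC) for d,X,y,w,h in((b,150,90,180,180),(t,250,160,130,130))]
cv2.imwrite('pics/s3.png',np.hstack(x)); plan((.526,.354,.07))
def blob(d,box):
    x0,y0,x1,y1=box; m=cv2.inRange(cv2.cvtColor(d['pixels'],cv2.COLOR_BGR2HSV),np.array((0,150,90)),np.array((8,255,255)))[y0:y1,x0:x1]
    return (np.argwhere(m)[:,::-1]+[x0,y0]).mean(0)
print(tri(t,blob(t,(265,230,300,265)),b,blob(b,(265,205,300,240))))
E
```

```text
time_s: 7.12
tcp_pos: [0.525, 0.3541, 0.2202]
eef_rot: [-1.455, -2.783, 0.004]
contact_force: [0.1, -1.2, -3.1]
width: 0.0201
finger_force: 60.4
tcp [0.5254 0.3513 0.2213] heading 34.7 M [[-0.569, 0.822, -0.001], [0.822, 0.569, -0.002], [-0.001, -0.002, -1.0]] t 7.225
shift tool [0.002  0.0023 0.1513] world [ 0.0006  0.0027 -0.1513]
(array([ 0.51768722, -0.00428937,  0.11539984]), np.float64(0.0014442429442562792))
```

View pics/s3.png

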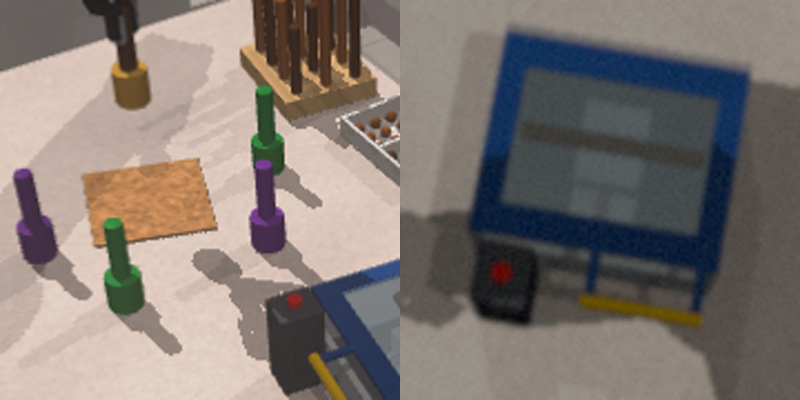

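The side crop (left) shows the pin pressed nearly flush at (295,300) and the bolt gone. The mallet hangs upright above the mat. I lower it.

```bash
python3 -m inch '[[[0,0,0,0,0.003,0.05,0],[0,0,0,0,0,0.06,0],[0,0,0,0,0,0.03,0],[0,0,0,0,0,0.008,0],[0,0,0,0,0,0.004,0],[0,0,0,0,0,0,0]]]'; python3 -m inch '[[[0,0,0,0,0,0.003,0],[0,0,0,0,0,0,0]]]'
```

```text
time_s: 7.98
tcp_pos: [0.5288, 0.353, 0.0721]
eef_rot: [1.46, 2.78, 0.003]
contact_force: [0.1, 0.4, -3.1]
width: 0.0204
finger_force: 60.2
time_s: 8.22
tcp_pos: [0.5282, 0.353, 0.0679]
eef_rot: [1.46, 2.781, 0.001]
contact_force: [-0.5, 0.4, -3.7]
width: 0.0203
finger_force: 60.2
```

```bash
python3 -m inch '[[[0,0,0,0,0,0.0015,0],[0,0,0,0,0,0,0]]]'; python3 -m inch '[[[0,0,0,0,0,0.0015,0],[0,0,0,0,0,0,0]]]'
```

```text
time_s: 8.48
tcp_pos: [0.5282, 0.353, 0.0664]
eef_rot: [1.46, 2.781, 0.001]
contact_force: [0.1, -0.7, -1.1]
width: 0.0205
finger_force: 60.9
time_s: 8.72
tcp_pos: [0.5284, 0.3531, 0.0663]
eef_rot: [1.46, 2.781, 0.003]
contact_force: [-2.7, -2.2, 9.3]
width: 0.0202
finger_force: 62.0
```

It is standing on the mat. I release, wait and rise.

```bash
python3 -m inch '[[[0,0,0,0,0,-0.001,1],[0,0,0,0,0,0,1],[0,0,0,0,0,0,1],[0,0,0,0,0,0,1],[0,0,0,0,0,-0.03,1],[0,0,0,0,0,-0.06,1],[0,0,0,0,0,-0.06,1],[0,0,0,0,0,-0.02,1],[0,0,0,0,0,0,1]]]'
python3 - <<'E'
from h import *
w=cap('wrist'); cv2.imwrite('pics/w4.png',w['pixels']); 
plan((.494,-.112,.235),-9.3)
print(proj(w,(.528,.353,.124)),proj(w,(.528,.353,.004)))
E
```

```text
time_s: 9.85
tcp_pos: [0.5287, 0.3533, 0.2371]
eef_rot: [1.46, 2.78, 0.004]
contact_force: [0.9, 1.0, -0.6]
width: 0.0852
finger_force: 0.0
tcp [0.5283 0.353  0.2351] heading 34.6 M [[-0.568, 0.823, 0.0], [0.823, 0.568, 0.0], [0.0, 0.0, -1.0]] t 9.9
shift tool [-0.3633 -0.2923  0.    ] world [-3.43e-02 -4.65e-01 -1.00e-04]
turn z 0.7663
[319.39705092 227.40445736] [319.65210552 199.85891223]
```

View pics/w4.png

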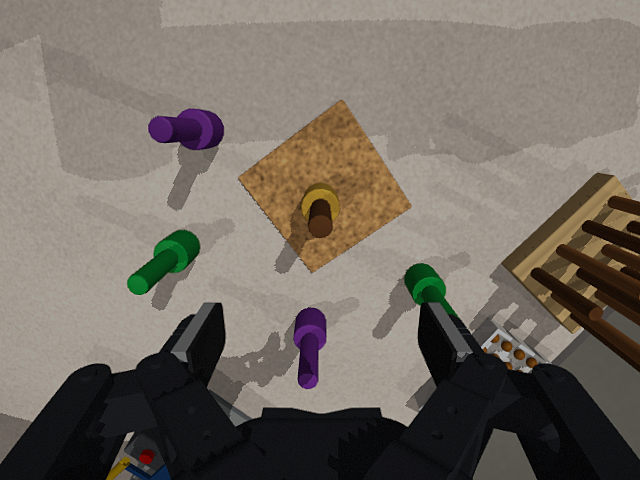

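The mallet stands upright on the mat, base near (320,203), released. I move above the bar and turn to the station's heading.

```bash
python3 -m inch '[[[0,0,0,-0.0404,-0.0325,0,1],[0,0,0,-0.0404,-0.0325,0,1],[0,0,0,-0.0404,-0.0325,0,1],[0,0,0,-0.0404,-0.0325,0,1],[0,0,0,-0.0404,-0.0325,0,1],[0,0,0,-0.0404,-0.0325,0,1],[0,0,0,-0.0404,-0.0325,0,1],[0,0,0,-0.0404,-0.0325,0,1],[0,0,0,-0.0404,-0.0325,0,1],[0,0,0,0,0,0,0.35]]]'
python3 -m inch '[[[0,0,0.155,0,0,0,0.35],[0,0,0.155,0,0,0,0.35],[0,0,0.155,0,0,0,0.35],[0,0,0.155,0,0,0,0.35],[0,0,0.146,0,0,0,0.35],[0,0,0,0,0,0,0.35]]]'
python3 - <<'E'
from h import *
w=cap('wrist'); a=cap('top'); cv2.imwrite('pics/w5.png',w['pixels']); plan((.494,-.112,.235),-9.3)
hsv=cv2.cvtColor(w['pixels'],cv2.COLOR_BGR2HSV); m=cv2.inRange(hsv,np.array((20,150,100)),np.array((34,255,255)))
n,l,st,c=cv2.connectedComponentsWithStats(m); i=1+np.argmax(st[1:,4]); p=np.argwhere(l==i)[:,::-1].astype(np.int32)
print(c[i],st[i]); r=cv2.minAreaRect(p); print(r)
box=cv2.boxPoints(r); e=np.array([onz(w,q,.09)[:2] for q in box]); print(e, e.mean(0))
print('centroid',onz(w,c[i],.089))
E
```

```text
time_s: 11.15
tcp_pos: [0.4927, -0.1153, 0.2332]
eef_rot: [-1.465, -2.776, 0.002]
contact_force: [0.6, 0.2, -0.5]
width: 0.07
finger_force: 0.0
time_s: 11.9
tcp_pos: [0.4935, -0.1117, 0.234]
eef_rot: [-2.391, -2.035, 0.002]
contact_force: [0.1, -0.2, -0.0]
width: 0.0298
finger_force: 0.0
tcp [ 0.4936 -0.112   0.2346] heading -9.1 M [[0.157, 0.988, -0.001], [0.988, -0.157, 0.0], [0.0, -0.001, -1.0]] t 12.0
shift tool [ 0.      0.0004 -0.0004] world [ 0.0004 -0.      0.0004]
turn z 0.0042
[324.37479132 215.67445743] [ 318  166   13  101 1198]
((324.0, 216.0), (100.0, 12.0), 90.0)
[[ 0.49817389 -0.06284831]
 [ 0.50883397 -0.06456221]
 [ 0.49414209 -0.16040575]
 [ 0.4824629  -0.1585349 ]] [ 0.49590321 -0.11158779]
centroid [ 0.4966053  -0.10942739  0.089     ]
```

View pics/w5.png

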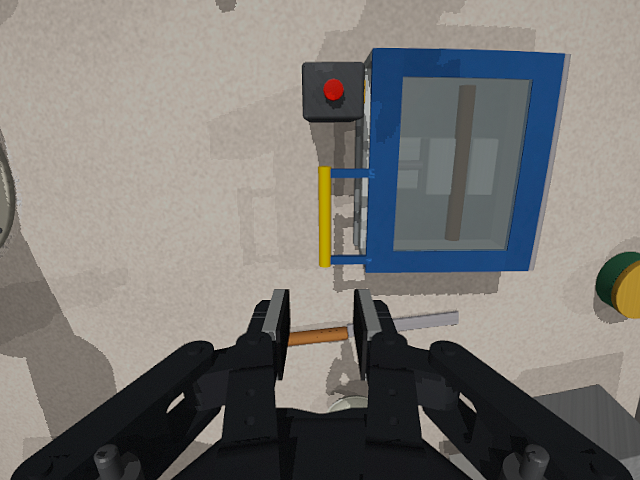

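The wrist view shows the bar vertical at column 324, rows 166–266, about 2 mm right of the finger centre. The guard's edge is at column 365, so the gap is free for a finger. I descend and grip.

```bash
python3 -m inch '[[[0,0,0,0,0.002,0.05,0.35],[0,0,0,0,0,0.05,0.35],[0,0,0,0,0,0.04,0.35],[0,0,0,0,0,0.02,0.35],[0,0,0,0,0,0,0.35]]]'; python3 -m inch '[[[0,0,0,0,0,0,0],[0,0,0,0,0,0,0],[0,0,0,0,0,0,0],[0,0,0,0,0,0,0]]]'
python3 -c "
from h import *
plan((.49,-.11,.08))"
```

```text
time_s: 12.62
tcp_pos: [0.4946, -0.1124, 0.0738]
eef_rot: [-2.39, -2.035, 0.003]
contact_force: [-0.3, 0.5, 1.5]
width: 0.0301
finger_force: 0.0
time_s: 13.12
tcp_pos: [0.496, -0.1129, 0.0758]
eef_rot: [2.393, 2.034, 0.001]
contact_force: [-0.9, 0.2, 0.0]
width: -0.0
finger_force: 0.0
tcp [ 0.496  -0.1129  0.0758] heading -9.3 M [[0.161, 0.987, 0.001], [0.987, -0.161, -0.0], [-0.0, 0.001, -1.0]] t 13.125
shift tool [ 0.0019 -0.0064 -0.0042] world [-0.006   0.0029  0.0042]
```

The fingers shut on nothing, so I look before moving.

```bash
python3 - <<'E'
from h import *
w=cap('wrist'); b=cap('side')
x=[cv2.resize(w['pixels'],(533,400)),cv2.resize(b['pixels'][190:310,250:330],(267,400),interpolation=cv2.INTER_CUBIC)]
cv2.imwrite('pics/w6.png',np.hstack(x))
E
```

```text
(no output)
```

View pics/w6.png

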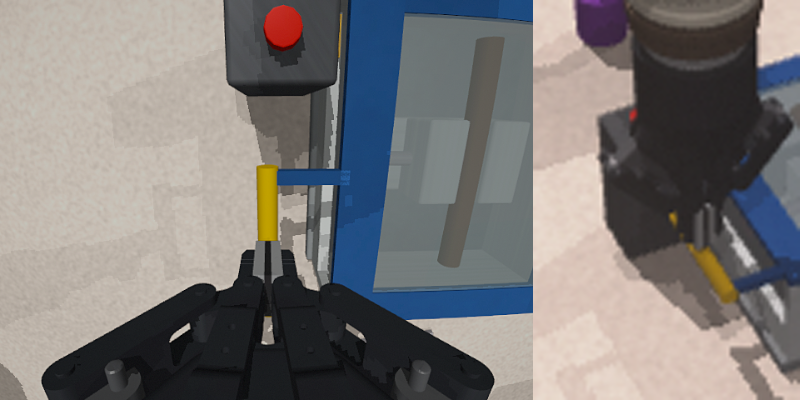

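The shut pads (wrist crop (267,250)) cover the bar, and nothing is between them. The height is the suspect, so I triangulate the bar's far end from the two wrist views.

```bash
python3 - <<'E'
from h import *
def mask(im):
    return cv2.inRange(cv2.cvtColor(im,cv2.COLOR_BGR2HSV),np.array((20,150,60)),np.array((34,255,255)))
def end(m):
    n,l,st,c=cv2.connectedComponentsWithStats(m); i=1+np.argmax(st[1:,4]); x,y,w,h,_=st[i]
    row=np.argwhere(l[y+8]==i).ravel(); return np.array([row.mean(),y]),(len(row),st[i].tolist())
w=cap('wrist'); e2,i2=end(mask(w['pixels']))
d=dict(w); T=np.eye(4); h=np.radians(-9.1)
T[:3,:3]=np.array([[.157,.988,-.001],[.988,-.157,0],[0,-.001,-1]]); T[:3,3]=(.4936,-.112,.2346); d['c2w']=T@w['T_tool_cam']
e1,i1=end(mask(cv2.imread('pics/w5.png')))
print(e1,i1,e2,i2); print(tri(d,e1,w,e2))
for P in ((.5035,-.065,.09),(.502,-.07,.09),(.496,-.112,.09),(.496,-.112,.076)): print(P,proj(d,P),proj(w,P))
b=cap('side');m=mask(b['pixels']);m[:,:270]=0;m[:,340:]=0;m[:230]=0;m[300:]=0
p=np.argwhere(m)[:,::-1]; print(len(p),p.min(0),p.max(0))
print({k:np.round(v,3) for k,v in w['s'].items() if k in('joint_pos','contact_force','width','tcp_pos')})
E
```

```text
[324. 166.] (11, [318, 166, 13, 101, 1198]) [320. 198.] (23, [308, 198, 26, 91, 2200])
(array([ 0.50337705, -0.06509859,  0.07938031]), np.float64(0.0003557639056063865))
(0.5035, -0.065, 0.09) [323.99536294 167.03170247] [320.53267589 202.27206133]
(0.502, -0.07, 0.09) [323.21180934 172.80413019] [319.06295979 213.39797593]
(0.496, -0.112, 0.09) [323.82456724 218.17245126] [320.91547958 296.63727119]
(0.496, -0.112, 0.076) [323.74332692 214.63401246] [320.94775362 284.4335531 ]
93 [291 254] [310 280]
{'joint_pos': array([-0.224, -0.021, -0.192,  1.4  , -0.   ,  1.509]), 'tcp_pos': array([ 0.496, -0.113,  0.076]), 'contact_force': array([-0.379, -0.338,  0.099]), 'width': np.float64(-0.0)}
```

```bash
python3 -c "
from h import *
print(ctrl.tcp_to_grasp)"
python3 -m inch '[[[0,0,0,0,0,-0.01,0.35],[0,0,0,0,0,0,0.35],[0,0,0,0,0,0,0.35],[0,0,0,0,0,0,0.35]]]'
python3 - <<'E'
from h import *
w=cap('wrist'); C=np.linalg.inv(w['T_tool_cam']); g=w['pixels']; 
for x in(.011,0,-.011):
  for z in(0,-.01,-.02,-.03):
    d=dict(w); d['c2w']=w['T_tool_cam']; print(x,z,np.round(proj(d,(x,.015,z))).tolist())
# upper edge of dark/grey finger in columns near pads
y=cv2.inRange(cv2.cvtColor(g,cv2.COLOR_BGR2HSV),np.array((20,150,60)),np.array((34,255,255)))
n,l,st,c=cv2.connectedComponentsWithStats(y); print(st[1+np.argmax(st[1:,4])])
cv2.imwrite('pics/w7.png',cv2.resize(g[150:420,200:440],(720,600)*1 if 0 else (533,600)))
E
```

```text
0.0187
time_s: 13.82
tcp_pos: [0.4957, -0.1128, 0.0853]
eef_rot: [-2.394, -2.034, 0.0]
contact_force: [-0.0, -1.3, -0.3]
width: 0.0302
finger_force: 0.0
0.011 0 [349.0, 267.0]
0.011 -0.01 [351.0, 274.0]
0.011 -0.02 [353.0, 283.0]
0.011 -0.03 [355.0, 293.0]
0 0 [349.0, 286.0]
0 -0.01 [350.0, 294.0]
0 -0.02 [352.0, 304.0]
0 -0.03 [354.0, 314.0]
-0.011 0 [348.0, 304.0]
-0.011 -0.01 [350.0, 313.0]
-0.011 -0.02 [351.0, 324.0]
-0.011 -0.03 [353.0, 335.0]
[ 310  194   24  175 3755]
```

View pics/w7.png

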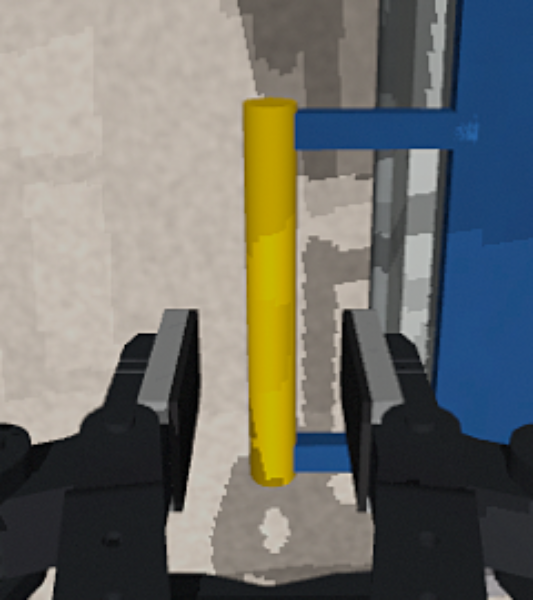

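The crop shows the bar centred between the pads (bar column 272, pad faces 197 and 345). The pad tips' near edges at row 310 (full-image row 290) correspond to about 26 mm behind the reported TCP. They therefore closed just above the bar, and I must go about 38 mm lower than now.

```bash
python3 -m inch '[[[0,0,0,0,0,0.015,0.35],[0,0,0,0,0,0.012,0.35],[0,0,0,0,0,0.01,0.35],[0,0,0,0,0,0,0.35]]]'; python3 -m inch '[[[0,0,0,0,0,0,0],[0,0,0,0,0,0,0],[0,0,0,0,0,0,0],[0,0,0,0,0,0,0]]]'
```

```text
time_s: 14.38
tcp_pos: [0.4951, -0.1127, 0.0472]
eef_rot: [-2.393, -2.033, 0.002]
contact_force: [-0.4, 0.2, -0.5]
width: 0.03
finger_force: 0.0
time_s: 14.88
tcp_pos: [0.496, -0.1129, 0.0489]
eef_rot: [2.393, 2.034, 0.001]
contact_force: [0.6, -0.3, 2.3]
width: 0.0098
finger_force: 58.5
```

Gripped on the bar at 10 mm width. I raise it along the arc.

```bash
python3 -m inch '[[[0,0,0,0,0.001,-0.0179,0],[0,0,0,0,0.0026,-0.0177,0],[0,0,0,0,0.0042,-0.0173,0],[0,0,0,0,0.0056,-0.017,0],[0,0,0,0,0,0,0]]]'; python3 -m inch '[[[0,0,0,0,0.0071,-0.0165,0],[0,0,0,0,0.0085,-0.0157,0],[0,0,0,0,0.0098,-0.0149,0],[0,0,0,0,0.0111,-0.0141,0],[0,0,0,0,0,0,0]]]'
```

```text
time_s: 15.5
tcp_pos: [0.5087, -0.1149, 0.1193]
eef_rot: [-2.393, -2.034, 0.0]
contact_force: [-5.6, 1.7, -0.6]
width: 0.01
finger_force: 58.9
time_s: 16.12
tcp_pos: [0.543, -0.1202, 0.1807]
eef_rot: [-2.391, -2.033, 0.003]
contact_force: [-16.4, 5.3, 11.2]
width: 0.0094
finger_force: 59.9
```

The force points outward from the hinge, so the path is a little tight. I ease it outward over the last steps.

```bash
python3 -m inch '[[[0,0,0,0,0.0113,-0.0138,0],[0,0,0,0,0.0121,-0.0128,0],[0,0,0,0,0,0,0],[0,0,0,0,0,0,0]]]'
python3 - <<'E'
from h import *
w=cap('top'); b=cap('side'); plan((0,0,0))
def mask(im,box):
    x0,y0,x1,y1=box; m=cv2.inRange(cv2.cvtColor(im,cv2.COLOR_BGR2HSV),np.array((20,150,60)),np.array((34,255,255)))[y0:y1,x0:x1]
    p=np.argwhere(m)[:,::-1]+[x0,y0]; return p
p=mask(b['pixels'],(280,170,360,290)); q=mask(w['pixels'],(290,200,370,275)); print(len(p),p.min(0),p.max(0),p.mean(0),len(q),q.min(0),q.max(0),q.mean(0))
for a in (44,50,56):
    t=np.radians(a); h=np.radians(-9.3); X=np.array([np.cos(h),np.sin(h),0]);Y=np.array([-np.sin(h),np.cos(h),0])
    hinge=np.array([.496,-.111,0])+X*.205+Y*.045+[0,0,.086]
    c=hinge+X*(-.205*np.cos(t)+.003*np.sin(t))-Y*.045+np.array([0,0,.205*np.sin(t)+.003*np.cos(t)])
    print(a,c,[np.round(proj(d,c+Y*s)).tolist() for d in(b,w) for s in(-.047,.047)])
# mallet brass & handle check
m=cv2.inRange(cv2.cvtColor(b['pixels'],cv2.COLOR_BGR2HSV),np.array((17,110,60)),np.array((32,255,255)))[150:195,203:233]
print('mallet brass side',np.argwhere(m)[:,::-1].mean(0)+[203,150], m.sum()//255)
E
```

```text
time_s: 16.62
tcp_pos: [0.5674, -0.124, 0.2069]
eef_rot: [-2.393, -2.034, -0.0]
contact_force: [-7.5, 5.1, 7.3]
width: 0.0097
finger_force: 59.3
tcp [ 0.5673 -0.124   0.2068] heading -9.3 M [[0.161, 0.987, -0.001], [0.987, -0.161, 0.001], [0.001, -0.001, -1.0]] t 16.725
shift tool [ 0.0309 -0.5797  0.2072] world [-0.5673  0.124  -0.2068]Traceback (most recent call last):
  File "<stdin>", line 6, in <module>
    return umr_minimum(a, axis, None, out, keepdims, initial, where)
ValueError: zero-size array to reduction operation minimum which has no identity
```

```bash
python3 - <<'E'
from h import *
def yel(d,box=(0,0,640,480)):
    x0,y0,x1,y1=box; m=cv2.inRange(cv2.cvtColor(d['pixels'],cv2.COLOR_BGR2HSV),np.array((20,150,60)),np.array((34,255,255)))[y0:y1,x0:x1]
    p=np.argwhere(m)[:,::-1]+[x0,y0]; return (len(p),p.min(0),p.max(0),p.mean(0).round(1)) if len(p) else 0
D={n:cap(n) for n in('side','top','wrist')}
print('side',yel(D['side'],(280,150,370,290)),'top',yel(D['top'],(280,180,380,285)),'wrist',yel(D['wrist'],(290,150,350,400)))
h=np.radians(-9.3); X=np.array([np.cos(h),np.sin(h),0]);Y=np.array([-np.sin(h),np.cos(h),0])
hinge=np.array([.496,-.111,0])+X*.205+Y*.045+[0,0,.086]
for a in (40,50,60):
    t=np.radians(a); c=hinge+X*(-.205*np.cos(t)+.003*np.sin(t))-Y*.045+np.array([0,0,.205*np.sin(t)+.003*np.cos(t)])
    print(a,[(n,np.round(proj(D[n],c+Y*s)).tolist()) for n in D for s in(-.047,.047)])
print('mallet',yel(D['side'],(203,150,233,195)))
s=ctrl.read_state(); print(s['contact_force'],s['joint_velocities'].round(3))
E
```

```text
side (97, array([331, 199]), array([342, 217]), array([336. , 209.1])) top 0 wrist (4988, array([305, 208]), array([335, 399]), array([320.8, 299.2]))
40 [('side', [331.0, 227.0]), ('side', [312.0, 200.0]), ('top', [355.0, 233.0]), ('top', [312.0, 225.0]), ('wrist', [280.0, 372.0]), ('wrist', [272.0, 202.0])]
50 [('side', [343.0, 214.0]), ('side', [323.0, 188.0]), ('top', [358.0, 218.0]), ('top', [314.0, 210.0]), ('wrist', [327.0, 407.0]), ('wrist', [329.0, 215.0])]
60 [('side', [356.0, 203.0]), ('side', [335.0, 177.0]), ('top', [361.0, 203.0]), ('top', [317.0, 195.0]), ('wrist', [397.0, 442.0]), ('wrist', [419.0, 230.0])]
mallet 0
[-7.0887387   3.93207943  8.11775824] [ 0.001 -0.002 -0.002 -0.001 -0.    -0.   ]
```

The guard is at about 49–50 degrees and still. One quick check of the mallet in the top view, then I hand in.

```bash
python3 - <<'E'
from h import *
d=cap('top'); m=cv2.inRange(cv2.cvtColor(d['pixels'],cv2.COLOR_BGR2HSV),np.array((18,100,60)),np.array((32,255,255)))[225:265,120:165]
p=np.argwhere(m)[:,::-1]+[120,225]; c=p.mean(0); P=onz(d,c,.03); print(len(p),c,P)
if len(p)>80 and abs(P[0]-.526)<.04 and abs(P[1]-.358)<.04: print(workorder.job_done())
E
```

```text
147 [144.10204082 248.01360544] [0.52534042 0.35427216 0.03      ]
the job is handed in; nothing more can be done
None
```

The job is handed in: the pin is fully down, the mallet stands released on the cork mat, and the gripper is holding the guard still at about 49–50 degrees; the system gave no verdict.

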